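# Tip the used sample tubes through the flap of the waste bin

### The job

Pick up the steel scoop that holds the two used sample tubes, push the spring flap in the top of the waste bin open with the scoop's front lip and tip both tubes in through it. Then let the flap spring shut, set the empty scoop back down level on the worktop and let go of it; leave the other scoop, with the needle pack in it, alone.

Things in the scene. Friction and masses are not known exactly. Their poses are not given: they have to be found in the camera images.
- scoop_grip (a point): Centre of the grip of the loose steel scoop with the two tubes: open-fronted pan, 120 mm wide (y) and 120 long (x), floor 3 mm, walls 26 to 28 mm high, 0.22 kg. Axes: x from handle to open mouth, z up. Grip: straight black bar 65 mm long (x), 18 wide (y), 26 high; centre 45 mm above the pan's underside, 42 mm behind its rear wall; centre of mass about 85 mm ahead of it
- scoop_lip (a point): Middle of the same scoop's front lip at its open mouth: 161 mm ahead of scoop_grip along the scoop's x, 34 mm lower along its z, 11 mm above the underside. The last 33 mm of floor rise 13 degrees to the lip: level, the scoop keeps the tubes in if it is not swung fast (carrying it mouth up by 10 degrees is safer); tipped mouth down by well over 15 degrees they roll out (45 is ample)
- tube_a_mid (a point): Middle of one capped sample tube, 17 mm diameter, 91 mm long, 15 g, lying across the scoop's floor (its own z runs along it to the cap)
- tube_b_mid (a point): Middle of the other sample tube, same kind, lying beside the first and nearer the mouth
- waste_bin: Fixed bench-top bin, 150 mm long (x), 190 wide (y), 150 high, left of the tall open centrifuge (carry things past its front, not over it). Origin: centre of its underside. Opening x -58 to +66, y -79 to +79, shut by a flap flush at z = 150, hinged along y at x = -58, free edge at x = +62, swinging down inside. Pour from the -x (hinge) side to +x. 26 mm rim on the other 3 sides
- flap (a joint): Angle of the bin's flap: 0 shut and level, grows as it is pressed down into the bin, stop at 1.2 rad. Light spring: about 0.04 N m to start opening, 0.1 N m at 0.8 rad (1 to 2 N at the lip); it shuts by itself. The tubes' weight does not open it; they need about 0.4 rad to drop through
- spare_scoop: A second scoop of the same make and size that holds a flat needle pack: leave it alone. Origin at the centre of the pan's underside, x towards its mouth, its handle grip centre 98 mm behind the origin

How it is judged:
On the way, in this order (a step that is already met when the one before it is completed fails the run):
1. the scoop's lip has pressed the flap open (value of joint flap above 0.15 rad and z of scoop_lip in the frame of waste_bin below 0.155 m and x of scoop_lip in the frame of waste_bin between -0.058 and 0.07 m and y of scoop_lip in the frame of waste_bin between -0.08 and 0.08 m), for 0.05 s.
2. both tubes lie inside the bin while the lip still holds the flap open (value of joint flap above 0.15 rad and z of scoop_lip in the frame of waste_bin below 0.155 m and horizontal distance between scoop_lip and waste_bin below 0.1 m and z of each of tube_a_mid, tube_b_mid in the frame of waste_bin below 0.09 m and x of tube_a_mid in the frame of waste_bin between -0.072 and 0.072 m and y of tube_a_mid in the frame of waste_bin between -0.092 and 0.092 m and x of tube_b_mid in the frame of waste_bin between -0.072 and 0.072 m and y of tube_b_mid in the frame of waste_bin between -0.092 and 0.092 m), for 0.05 s.
At the end, for the whole second after the job is handed in: Both tubes lie inside the bin, the flap is shut (within 0.1 rad), and the empty scoop stands level (within 7 degrees) on the worktop, anywhere, released (z of each of tube_a_mid, tube_b_mid in the frame of waste_bin below 0.09 m and x of tube_a_mid in the frame of waste_bin between -0.072 and 0.072 m and y of tube_a_mid in the frame of waste_bin between -0.092 and 0.092 m and x of tube_b_mid in the frame of waste_bin between -0.072 and 0.072 m and y of tube_b_mid in the frame of waste_bin between -0.092 and 0.092 m and value of joint flap below 0.1 rad and angle between scoop_grip's own z axis and vertical below 0.12 rad and height (world z) of scoop_grip between 0.035 and 0.058 m); the robot touches nothing.
It fails at once if the other scoop is shifted by more than 30 mm (distance of spare_scoop from where it was at the start of the episode above 0.03 m).
It also fails if it takes over 56 s, if anything falls off the work surface, if the arm or the gripper's body presses on something with over 40 N, if the wrist force passes 120 N, or if a joint passes its speed limit or range.

### The arm

A 6-joint arm with a two-finger parallel gripper is mounted at the origin on a cart in front of the work surface, level with it; the furniture and walls round the work are solid. World frame = base frame: x ahead of the robot, y to its left, z up, the work surface at z = 0. Lengths are in m, angles in rad, forces in N, time in s.
With the tool pointing down it reaches from about 0.425 to 0.95 m from the base axis. Payload 14.7 kg.
Tool frame: the origin (TCP) lies at the very end of the fingers, on their centre line; the grasp point (between the pads) lies 19 mm behind it; z points along the fingers, y is the line along which they close (so a half turn about z gives the same grasp; the last joint's range is limited). The gripper opens to 85 mm and grips with 20 to 120 N. Pads are 22 mm wide; open, the fingers measure 114 mm over their backs; the gripper's body (76 mm by 85 mm) begins 54 mm behind the grasp point. The pads swing forward as they close: fully open they stand 13 mm farther back than shut.
Start: joints at [1.255, 0.48, 1.596, -0, 1.065, -0.047], TCP at [0.173, 0.627, 0.231] pointing down, gripper open.
Joint ranges: [-2.75, 2.75], [-0.82, 2.05], [0.23, 2.67], [-1.56, 4.7], [0.09, 2.69], [-2.92, 2.92]. Speed limits (rad/s): [1.89, 1.89, 2.39, 3.01, 3.01, 3.01].

### API

Orientations are given as a 3x3 rotation matrix whose columns are the frame's x, y, z axes.
In Python, from plant import monitor, eyes, manip gives the robot as it stands.
- The arm moves only by the tool carry_out, never from a script. Its argument "deltas" is a list that holds one entry, the list of rows, each a list of 7 numbers: the finger opening in m, from 0 to 0.0854, then the shift along the world's x, y, z in m, then the turn, a rotation vector about the world's x, y, z in degrees. In form: [[[grip, x, y, z, rx, ry, rz], ...]]. A call has 1 to 10 rows; each row is the pose to reach, as a shift and turn from the pose commanded when the call began; what a row does not reach only later rows make up. A row lasts 1/10 s, in which the tool goes at most 50 mm and 8.59 degrees, less where a joint would pass 70% of its speed; a pose out of reach is approached as far as the arm can. A call with a gripper value outside its range is refused whole. The fingers move at their own pace and stop on an object; "force" is the grip in N (left out, the last holds). Time passes only in rows, so rows that repeat a pose let the fingers close. It gives the time, the measured TCP pose, the force, the opening and the grip force at its end, in the units of the state.
- monitor.get_state(): the state, without advancing time (a new reading comes with each control period).
- eyes.snapshot(name): name is "side" or "top"; returns a dict with "img" (480x640x3 uint8, blue, green, red), "z_map" (480x640 float32, m along the optical axis (not along the pixel's ray), 0 where there is no reading), "fx", "fy", "cx", "cy" (pixels), "pose" (4x4, takes a point from camera to world coordinates). Camera axes: x right, y up, looking along -z (the intrinsics and any distortion apply to the point x, -y, -z); pixel columns grow to the right and rows downward; lengths in m; the calibration is good to about 2 mm. A picture is of the moment at which its call begins.
- manip.sign_off(): hands the job in; it is judged then, once.
Trained networks look in the newest picture that a camera, given by its name, has taken for a name from the list of things; names that differ only in an ending like _2 or _b are one class to them, and where a whole thing is asked for, a point or a joint stands for the part that bears it (a point fixed in the world has none). Each returns a list of dicts, best first, with "conf" (0 to 1); they miss things now and then, are a little off and sometimes report something else, mostly with a low value. They report only what shows in the picture. A call takes as long as a camera call.
- eyes.spot_in(target, camera): "bbox" ([left, top, width, height] in pixels, round what is visible of it).
The state is a dict: "time_s": time; "joint_positions": joint angles; "qd": joint speeds; "joint_efforts": joint torques, N m; "tcp_pos": TCP position; "tcp_rot": TCP orientation; "contact_force": force on the tool from outside, world axes, zero at the start; "wrist_torque": the same for the moment, N m; "opening": opening from 0.0 (shut) to 1.0 (fully open); "grip_force": force on a finger pad.
Only numpy, scipy, OpenCV 4.12 (cv2) and the standard library are available. Lean on these libraries where they do the work, as an engineer would, in place of code of your own. Each camera call takes 0.05 s, during which the arm holds its last target. There are 200 camera calls.

## Working session

There is one attempt and no reset: what is moved stays moved. The work goes in short steps, Python scripts to look and compute and a tool call to move; the robot and the scene stay as the last step left them, time stands still between calls to the robot, and variables do not carry over. Pictures are saved under pics/ and viewed, at most 10 in all, crops included, and the job is handed in when it is done.

Besides the shell and the picture viewer there is one more tool, called after "Request:" by a JSON object that holds its "op" and its "data". carry_out: Moves the arm, as the interface text tells. Its arguments: {"type":"object","properties":{"deltas":{"type":"array"},"force":{"type":"number"}},"required":["deltas"]}

```bash
mkdir -p pics; cat > h.py <<'E'
import numpy as np, cv2
from plant import monitor, eyes, manip
def cloud(s):
    v,u=np.mgrid[0:480,0:640]; z=s["z_map"]
    p=np.stack([(u-s["cx"])/s["fx"]*z, -(v-s["cy"])/s["fy"]*z, -z, np.ones_like(z)],-1)
    w=(p@np.array(s["pose"]).T)[...,:3]; w[z<=0]=np.nan
    return w
E
python3 - <<'E'
from h import *
for c in ("top","side"):
    s=eyes.snapshot(c); cv2.imwrite(f"pics/{c}0.png",s["img"]); np.savez(f"{c}0.npz",w=cloud(s),img=s["img"])
    print(c,{k:v for k,v in s.items() if k not in("img","z_map")})
    for t in ("scoop_grip","tube_a_mid","waste_bin","spare_scoop","flap"):
        print(t,[(np.round(d["bbox"]).tolist(),round(d["conf"],2)) for d in eyes.spot_in(t,c)][:4])
s=monitor.get_state(); print(s["tcp_rot"],s["time_s"],s["opening"])
E
```

```text
top {'fx': 528.6154769630124, 'fy': 528.6154769630124, 'cx': 323.36026773211074, 'cy': 236.34240417840573, 'pose': array([[-0.35181448,  0.87968268, -0.31997649,  0.1081507 ],
       [-0.93606251, -0.33196387,  0.11656316,  0.18015148],
       [-0.00368204,  0.34052661,  0.94022767,  1.41452988],
       [ 0.        ,  0.        ,  0.        ,  1.        ]])}
scoop_grip [([433.0, 166.0, 51.0, 58.0], 0.9)]
tube_a_mid [([445.0, 191.0, 33.0, 15.0], 0.63)]
waste_bin [([151.0, 268.0, 94.0, 104.0], 0.73)]
spare_scoop [([350.0, 206.0, 60.0, 65.0], 0.85), ([446.0, 192.0, 32.0, 16.0], 0.18)]
flap [([163.0, 280.0, 62.0, 72.0], 0.61)]
side {'fx': 453.0721814480489, 'fy': 453.0721814480489, 'cx': 316.59676524472803, 'cy': 236.63822333593626, 'pose': array([[ 0.98047863,  0.11400808, -0.16019932,  0.3669163 ],
       [-0.19610631,  0.50782226, -0.83884377, -0.89962724],
       [-0.01428219,  0.85388449,  0.52026657,  0.68381748],
       [ 0.        ,  0.        ,  0.        ,  1.        ]])}
scoop_grip [([320.0, 373.0, 116.0, 72.0], 0.66)]
tube_a_mid [([365.0, 391.0, 22.0, 46.0], 0.78)]
waste_bin [([234.0, 151.0, 67.0, 76.0], 0.95), ([319.0, 371.0, 116.0, 73.0], 0.47), ([374.0, 393.0, 19.0, 41.0], 0.34)]
spare_scoop [([316.0, 376.0, 120.0, 74.0], 0.75), ([276.0, 289.0, 94.0, 50.0], 0.71)]
flap [([240.0, 160.0, 51.0, 18.0], 0.73)]
[[-9.64083186e-01  2.65600468e-01 -3.26976278e-05]
 [ 2.65600469e-01  9.64083186e-01 -3.17312011e-05]
 [ 2.30954113e-05 -3.92760227e-05 -9.99999999e-01]] 0.6 0.9985272370433333
```

View pics/top0.png

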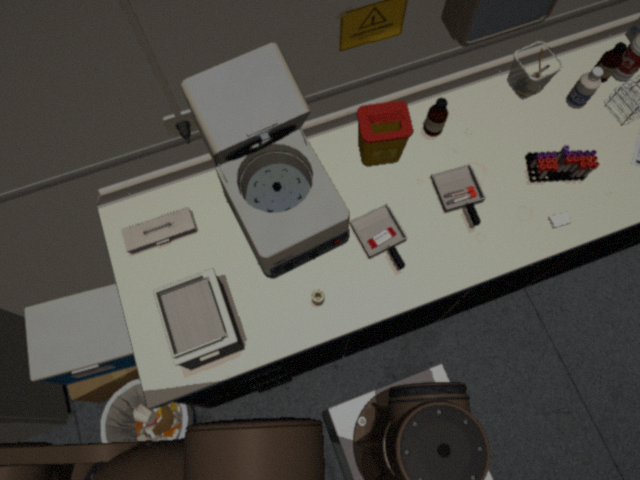

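View pics/side0.png

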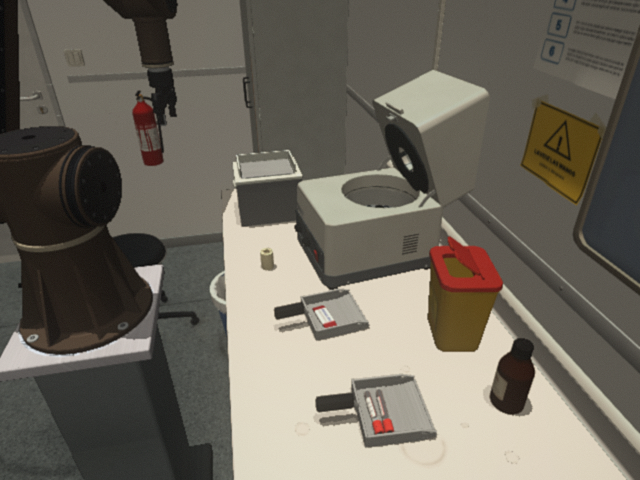

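The top view shows the tube scoop with its pan at (458,188) and grip at (473,214), the spare scoop at (378,232), and the bin at (198,318). The side view shows the same, with the tube scoop at (390,408) and its tubes close to the handle end.

```bash
python3 - <<'E'
from h import *
def show(n,m,w):
    p=w[m]; r=cv2.minAreaRect(p[:,:2].astype(np.float32)*1000)
    print(n,len(p),"mean",p.mean(0).round(3),"med z",np.median(p[:,2]).round(3),"rect mm",np.round(r[0],1),np.round(r[1],1),round(r[2],1))
for c,boxes in (("top",dict(scoop=(425,160,500,232),spare=(340,198,412,275),bin=(145,262,250,378))),("side",dict(scoop=(310,365,440,450),spare=(268,283,375,345),bin=(228,145,306,228)))):
    d=np.load(c+"0.npz"); w=d["w"]; img=d["img"].max(-1)
    for n,(a,b,x,y) in boxes.items():
        M=np.zeros((480,640),bool); M[b:y,a:x]=1
        z=w[...,2]; 
        if n=="bin":
            show(c+" rim",M&(z>.125)&(z<.2),w); 
            for lo in np.arange(.12,.2,.01): print(round(lo,2),(M&(z>lo)&(z<lo+.01)).sum(),end="; ")
            print()
        else:
            show(c+" "+n+" all",M&(z>.012)&(z<.075),w)
            show(c+" "+n+" grip",M&(z>.035)&(z<.075)&(img<60),w)
E
```

```text
top scoop all 850 mean [ 0.553 -0.408  0.028] med z 0.022 rect mm [ 552.8 -408.2] [125.4 195.8] 85.1
top scoop grip 170 mean [ 0.488 -0.4    0.054] med z 0.056 rect mm [ 490.4 -401.8] [17.7 69.1] 86.6
top spare all 744 mean [ 0.512 -0.138  0.032] med z 0.027 rect mm [ 536.3 -149.3] [187.6 171.7] 44.9
top spare grip 205 mean [ 0.465 -0.128  0.055] med z 0.056 rect mm [ 493.6 -106.5] [182.3  50.5] 45.0
top rim 5181 mean [0.456 0.386 0.152] med z 0.15 rect mm [460.7 387. ] [198.5 156.6] 0.9
0.12 35; 0.13 16; 0.14 2323; 0.15 2243; 0.16 180; 0.17 398; 0.18 13; 0.19 0; 0.2 0; 
side scoop all 2440 mean [ 0.548 -0.415  0.028] med z 0.022 rect mm [ 551.4 -409.3] [123.8 193.8] 86.7
side scoop grip 430 mean [ 0.489 -0.41   0.051] med z 0.053 rect mm [ 487.2 -406.9] [15.  61.6] 85.9
side spare all 1291 mean [ 0.51  -0.147  0.03 ] med z 0.025 rect mm [ 514.7 -127.7] [167.3 199.2] 87.2
side spare grip 289 mean [ 0.446 -0.161  0.05 ] med z 0.052 rect mm [ 445.9 -158.6] [61.6 13.9] 5.6
side rim 2425 mean [0.466 0.35  0.152] med z 0.15 rect mm [461.2 278. ] [195.5 370.4] 1.0
0.12 232; 0.13 215; 0.14 860; 0.15 712; 0.16 217; 0.17 198; 0.18 97; 0.19 2; 0.2 0;
```

```bash
python3 - <<'E'
from h import *
w=np.concatenate([np.load(c+"0.npz")["w"].reshape(-1,3) for c in("top","side")])
w=w[~np.isnan(w).any(1)]
xs=np.arange(.30,.92,.04); ys=np.arange(.52,-.28,-.04)
H=[[(lambda p: int(1000*np.percentile(p,95)) if len(p)>3 else -1)(w[(abs(w[:,0]-x)<.02)&(abs(w[:,1]-y)<.02)&(w[:,2]<.7),2]) for y in ys] for x in xs]
print("     y",*[f"{y*100:4.0f}" for y in ys])
for x,r in zip(xs,H): print(f"x{x:.2f}",*[f"{h:4d}" for h in r])
t=np.load("top0.npz")["w"][262:378,145:250].reshape(-1,3)
hi=t[(t[:,2]>.165)&(t[:,2]<.19)]
for lo,hi_ in ((.165,.19),(.14,.16)):
    q=t[(t[:,2]>lo)&(t[:,2]<hi_)]
    print(lo,"x hist",np.histogram(q[:,0],np.arange(.35,.58,.02))[0],"y hist",np.histogram(q[:,1],np.arange(.28,.5,.02))[0], q.min(0).round(3),q.max(0).round(3))
E
```

```text
y   52   48   44   40   36   32   28   24   20   16   12    8    4    0   -4   -8  -12  -16  -20  -24
x0.30    2    3    2    1    1    1    1    1    2    2    2    2    2    2    2    2    2    2    2    1
x0.34    3    3    3    5    4    3    3    3    3    3    3    3    3    3    3    3    3    3    3    3
x0.38    4  148  175  174  174  151    4    4    4    4    4    4    3    3    4    4    3    3    3    3
x0.42    4  150  175  153  153  152    4    4    4    5    5   51    4    4    4    4    4   58    4    4
x0.46    4  166  175  154  154  151    4    4    3    4    4    4    4    3    4    4    4   59    3    4
x0.50    4  171  176  153  154  151    4    4    4  113   91    6   87    4    4   29   30   32   29    4
x0.54    5  154  175  176  175  152    5    5  189  191  190  189  189  189  186   29   13   14   27    4
x0.58    4    2   -1   -1   -1    5    4    5  191  192  192  192  192  192  190   79   10   10   27    4
x0.62    5    4    4    5    5    5    5    5  191  192  192  192  192  192  189   21   11   12   16    4
x0.66    5    5    5    4    4    5    4    
[... 292 characters left out ...]
43   44   41   37    5  192  412  410  409  408  405  402  382    3    5  177  215  215
x0.82    5    4    6    5    5    5    6  413  429  427  424  423  420  417  383    5    5    9  182  183
x0.86    5    4    5    6    5    5  264  433  444  442  441  439  436  431  360    5    5    6  178  176
x0.90  582  656  677  676  673  656  652  631  625  605  596  588  585  572  587  587  594  603  605  607
0.165 x hist [  0 168  28  26  23  26  23  24  25 160   0] y hist [  0   0   2  52  55  52  53  53 236   0] [0.374 0.338 0.165] [0.546 0.459 0.182]
0.14 x hist [252 375 522 514 503 493 492 480 481 321 133] y hist [  0 385 646 598 607 601 606 606 473  44] [0.36  0.308 0.14 ] [0.56  0.466 0.16 ]
```

Request:
{"op": "carry_out", "data": {"deltas": [[[0.085,0.327,-0.327,0.07,0,0,-80],[0.085,0.327,-0.327,0.07,0,0,-80],[0.085,0.327,-0.327,0.07,0,0,-80],[0.085,0.327,-0.327,0.07,0,0,-80],[0.085,0.327,-0.327,0.07,0,0,-80],[0.085,0.327,-0.327,0.07,0,0,-80],[0.085,0.327,-0.327,0.07,0,0,-80],[0.085,0.327,-0.327,0.07,0,0,-80],[0.085,0.327,-0.327,0.07,0,0,-80],[0.085,0.327,-0.327,0.07,0,0,-80]]], "force": 100}}

```text
time_s: 1.6
tcp_pos: [0.5026, 0.2967, 0.3022]
tcp_rot: [[0.103, 0.995, 0.002], [0.995, -0.103, -0.0], [0.0, 0.002, -1.0]]
contact_force: [0.3, 1.3, -0.7]
opening: 0.996
grip_force: 0.0
```

Request:
{"op": "carry_out", "data": {"deltas": [[[0.085,0,-0.47,0,0,0,-80],[0.085,0,-0.47,0,0,0,-80],[0.085,0,-0.47,0,0,0,-80],[0.085,0,-0.47,0,0,0,-80],[0.085,0,-0.47,0,0,0,-80],[0.085,0,-0.47,0,0,0,-80],[0.085,0,-0.47,0,0,0,-80],[0.085,0,-0.47,0,0,0,-80],[0.085,0,-0.47,0,0,0,-80],[0.085,0,-0.47,0,0,0,-80]]]}}

```text
time_s: 2.6
tcp_pos: [0.4994, -0.1738, 0.3013]
tcp_rot: [[0.997, 0.073, 0.0], [0.073, -0.997, -0.001], [0.0, 0.001, -1.0]]
contact_force: [-0.7, 1.3, 0.5]
opening: 0.998
grip_force: 0.0
```

```bash
python3 - <<'E'
from h import *
s=monitor.get_state(); R=s["tcp_rot"]; print(s["time_s"],np.round(s["tcp_pos"],3),"yaw of tool y",np.degrees(np.arctan2(R[1][1],R[0][1])),np.round(R,3),np.round(s["joint_positions"],2),s["contact_force"])
E
```

```text
2.6 [ 0.499 -0.174  0.301] yaw of tool y -85.82418769119606 [[ 0.997  0.073  0.   ]
 [ 0.073 -0.997 -0.001]
 [ 0.     0.001 -1.   ]] [-0.39  0.24  1.78 -0.    1.12  1.11] [-0.68549297  1.3403186   0.48201751]
```

Request:
{"op": "carry_out", "data": {"deltas": [[[0.06,-0.012,-0.235,-0.15,0,0,-8.2],[0.06,-0.012,-0.235,-0.15,0,0,-8.2],[0.06,-0.012,-0.235,-0.15,0,0,-8.2],[0.06,-0.012,-0.235,-0.15,0,0,-8.2],[0.06,-0.012,-0.235,-0.15,0,0,-8.2],[0.06,-0.012,-0.235,-0.15,0,0,-8.2],[0.06,-0.012,-0.235,-0.15,0,0,-8.2],[0.06,-0.012,-0.235,-0.15,0,0,-8.2]]]}}

```text
time_s: 3.4
tcp_pos: [0.4873, -0.405, 0.1508]
tcp_rot: [[0.998, -0.063, -0.001], [-0.063, -0.998, 0.001], [-0.001, -0.001, -1.0]]
contact_force: [0.2, 0.1, 0.2]
opening: 0.703
grip_force: 0.0
```

```bash
python3 - <<'E'
from h import *
st=monitor.get_state(); print(np.round(st["tcp_pos"],3),st["opening"])
s=eyes.snapshot("side"); cv2.imwrite("pics/side1.png",cv2.resize(s["img"][270:470,240:500],None,fx=3,fy=3))
E
```

```text
[ 0.487 -0.405  0.151] 0.7027715232513417
```

View pics/side1.png

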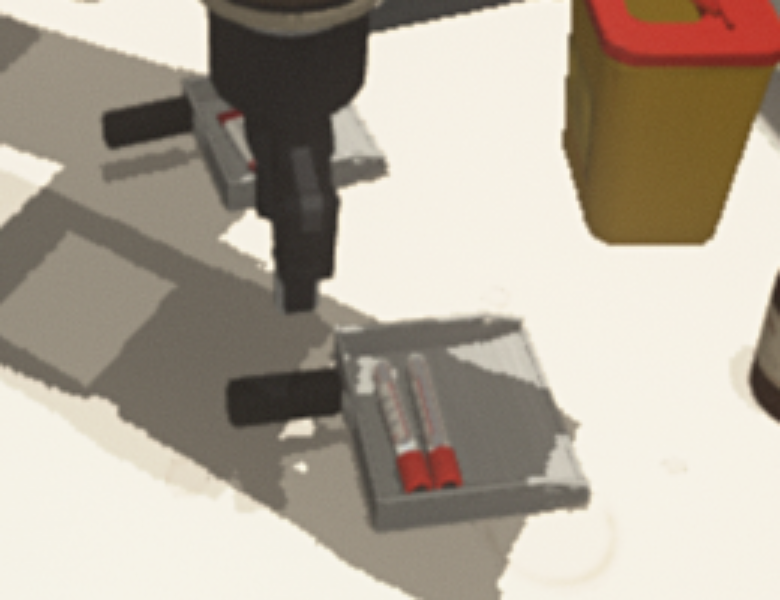

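The crop shows the fingers at (297,300), right above the grip at (285,395), with both tubes lying in the pan. I'll descend and close.

Request:
{"op": "carry_out", "data": {"deltas": [[[0.06,0,0,-0.04,0,0,0],[0.06,0,0,-0.08,0,0,0],[0.06,0,0,-0.105,0,0,0],[0.06,0,0,-0.125,0,0,0],[0.06,0,0,-0.125,0,0,0],[0.005,0,0,-0.125,0,0,0],[0.005,0,0,-0.125,0,0,0],[0.005,0,0,-0.125,0,0,0],[0.005,0,0,-0.125,0,0,0],[0.005,0,0,-0.125,0,0,0]]], "force": 100}}

```text
time_s: 4.45
tcp_pos: [0.4884, -0.4057, 0.028]
tcp_rot: [[0.998, -0.063, 0.002], [-0.063, -0.998, -0.001], [0.002, 0.001, -1.0]]
contact_force: [-0.3, 3.6, 10.7]
opening: 0.192
grip_force: 97.1
```

Request:
{"op": "carry_out", "data": {"deltas": [[[0.005,0,0,0,0,0,0],[0.005,0,0,0,0,0,0],[0.005,0,0,0,0,0,0]]]}}

```text
time_s: 4.75
tcp_pos: [0.4884, -0.4057, 0.028]
tcp_rot: [[0.998, -0.063, 0.002], [-0.063, -0.998, -0.001], [0.002, 0.001, -1.0]]
contact_force: [-0.5, 4.1, 11.5]
opening: 0.195
grip_force: 97.1
```

Request:
{"op": "carry_out", "data": {"deltas": [[[0.005,0,0,0.01,0,0,0],[0.005,0,0,0.03,0,-2,0],[0.005,0,0,0.055,0,-4,0],[0.005,0,0,0.085,0,-6,0],[0.005,0,0,0.115,0,-8,0],[0.005,0,0,0.145,0,-10,0],[0.005,0,0,0.175,0,-10,0],[0.005,0,0,0.205,0,-10,0],[0.005,0,0,0.23,0,-10,0],[0.005,0,0,0.24,0,-10,0]]]}}

```text
time_s: 5.75
tcp_pos: [0.4881, -0.406, 0.2698]
tcp_rot: [[0.982, -0.062, 0.176], [-0.062, -0.998, -0.003], [0.176, -0.008, -0.984]]
contact_force: [-0.2, -0.3, -3.5]
opening: 0.196
grip_force: 97.9
```

```bash
python3 - <<'E'
from h import *
st=monitor.get_state(); print(np.round(st["tcp_pos"],3),np.round(st["tcp_rot"],3),np.round(st["joint_positions"],2))
s=eyes.snapshot("side"); cv2.imwrite("pics/side2.png",cv2.resize(s["img"][170:470,240:560],None,fx=2,fy=2)); np.savez("side2.npz",w=cloud(s),img=s["img"])
E
```

```text
[ 0.488 -0.406  0.27 ] [[ 0.982 -0.062  0.176]
 [-0.062 -0.998 -0.003]
 [ 0.176 -0.008 -0.984]] [-0.82  0.36  1.71  0.16  0.95  0.73]
```

View pics/side2.png

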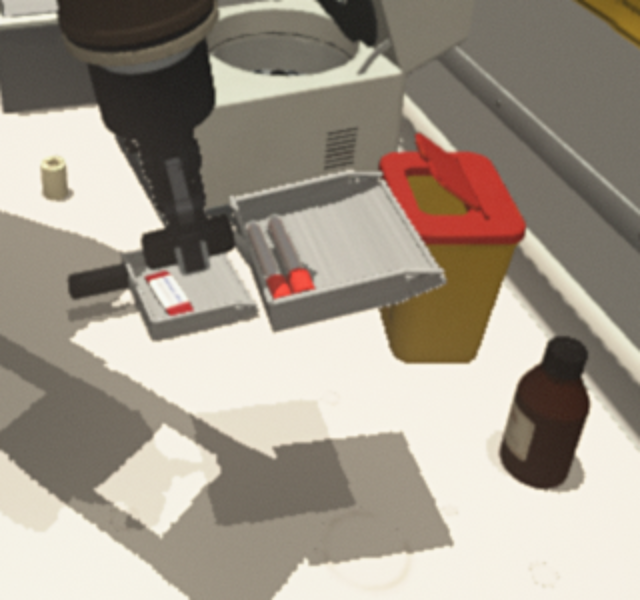

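The scoop is held with its mouth up about 10° and both tubes are still in the pan, at (280,260) in the crop. Now I'll turn the mouth towards +y.

Request:
{"op": "carry_out", "data": {"deltas": [[[0.005,0,0.005,0.01,0,0,2],[0.005,0,0.015,0.02,0,0,6],[0.005,0,0.025,0.03,0,0,12],[0.005,0,0.035,0.04,0,0,18],[0.005,0,0.045,0.045,0,0,24],[0.005,-0.004,0.055,0.05,0,0,30],[0.005,-0.008,0.065,0.05,0,0,36],[0.005,-0.012,0.075,0.05,0,0,42],[0.005,-0.016,0.08,0.05,0,0,47],[0.005,-0.018,0.085,0.05,0,0,50]]]}}

```text
time_s: 6.8
tcp_pos: [0.4689, -0.3194, 0.3152]
tcp_rot: [[0.676, 0.729, 0.109], [0.716, -0.685, 0.135], [0.173, -0.013, -0.985]]
contact_force: [0.4, -0.1, -2.7]
opening: 0.193
grip_force: 97.9
```

Request:
{"op": "carry_out", "data": {"deltas": [[[0.005,0,0.01,0,0,0,3],[0.005,0,0.025,0,0,0,8],[0.005,0,0.045,0,0,0,13],[0.005,0,0.065,0,0,0,19],[0.005,0,0.085,0,0,0,25],[0.005,0,0.105,0,0,0,31],[0.005,0,0.125,0,0,0,36],[0.005,0,0.14,0,0,0,40],[0.005,0,0.15,0,0,0,43],[0.005,0,0.155,0,0,0,44]]]}}

```text
time_s: 7.8
tcp_pos: [0.4692, -0.1641, 0.3155]
tcp_rot: [[-0.01, 1.0, -0.014], [0.985, 0.012, 0.174], [0.174, -0.012, -0.985]]
contact_force: [-0.4, -0.1, -3.4]
opening: 0.194
grip_force: 97.8
```

Request:
{"op": "carry_out", "data": {"deltas": [[[0.005,0,0.01,0,0,0,0],[0.005,0,0.035,0,0,0,0],[0.005,0,0.07,0,0,0,0],[0.005,0,0.11,0,0,0,0],[0.005,0,0.15,0,0,0,0],[0.005,0,0.19,0,0,0,0],[0.005,0,0.23,0,0,0,0],[0.005,-0.004,0.265,0,0,0,0],[0.005,-0.007,0.29,0,0,0,0],[0.005,-0.009,0.305,0,0,0,0]]]}}

```text
time_s: 8.8
tcp_pos: [0.4597, 0.1415, 0.3161]
tcp_rot: [[-0.006, 1.0, -0.013], [0.985, 0.008, 0.174], [0.174, -0.012, -0.985]]
contact_force: [-0.2, -0.3, -2.9]
opening: 0.191
grip_force: 97.8
```

Request:
{"op": "carry_out", "data": {"deltas": [[[0.005,0,0.015,-0.01,0,0,0],[0.005,0,0.035,-0.02,0,0,0],[0.005,0,0.055,-0.03,0,0,0],[0.005,0,0.07,-0.04,0,0,0],[0.005,0,0.08,-0.05,0,0,0],[0.005,0,0.085,-0.055,0,0,0],[0.005,0,0.085,-0.055,0,0,0]]]}}

```text
time_s: 9.5
tcp_pos: [0.4601, 0.2247, 0.2605]
tcp_rot: [[-0.006, 1.0, -0.014], [0.985, 0.008, 0.173], [0.173, -0.012, -0.985]]
contact_force: [0.3, -0.4, -2.9]
opening: 0.192
grip_force: 97.9
```

```bash
python3 - <<'E'
from h import *
st=monitor.get_state(); t=np.array(st["tcp_pos"]);R=np.array(st["tcp_rot"]); print(t.round(3),R.round(3),np.round(st["joint_positions"],2))
print("lip predicted",(t+.161*R[:,0]+.017*R[:,2]).round(3))
for c in("top","side"):
    s=eyes.snapshot(c); w=cloud(s); np.savez(c+"3.npz",w=w,img=s["img"])
    m=(w[...,2]>.22)&(w[...,2]<.32)&(abs(w[...,0]-.46)<.075)&(w[...,1]>.3)&(w[...,1]<.45)
    p=w[m]; q=p[p[:,1]>np.percentile(p[:,1],98)]
    print(c,m.sum(),"front",q.mean(0).round(3),"x range",np.percentile(p[:,0],[1,99]).round(3))
    v,u=np.where(m); print(u.min(),u.max(),v.min(),v.max())
    cv2.imwrite(f"pics/{c}3.png",cv2.resize(s["img"][100:280,180:400] if c=="side" else s["img"][220:420,110:370],None,fx=3,fy=3))
E
```

```text
[0.46  0.225 0.261] [[-0.006  1.    -0.014]
 [ 0.985  0.008  0.173]
 [ 0.173 -0.012 -0.985]] [0.27 0.23 1.92 0.21 0.97 0.15]
lip predicted [0.459 0.386 0.272]
top 2247 front [0.469 0.387 0.27 ] x range [0.398 0.518]
175 228 266 330
side 261 front [0.472 0.388 0.269] x range [0.398 0.516]
241 287 128 147
```

View pics/top3.png

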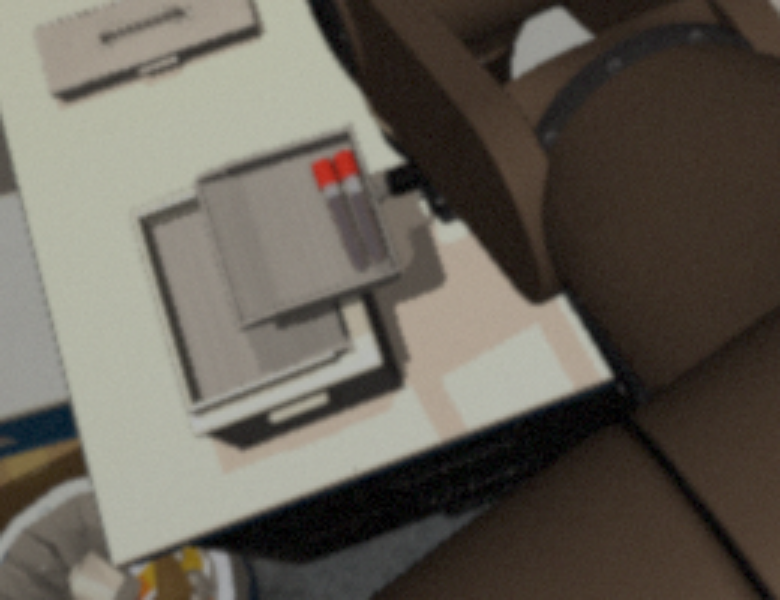

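The top view shows the pan centred over the flap, with both tubes at the handle side. The predicted lip position matches the measured one to about 2 mm.

Request:
{"op": "carry_out", "data": {"deltas": [[[0.005,0,0.001,-0.015,-1,0,0],[0.005,0,0.003,-0.03,-3,0,0],[0.005,0,0.004,-0.045,-5,0,0],[0.005,0,0.005,-0.06,-6,0,0],[0.005,0,0.006,-0.072,-7,0,0],[0.005,0,0.006,-0.079,-8,0,0],[0.005,0,0.006,-0.079,-8,0,0]]]}}

```text
time_s: 10.3
tcp_pos: [0.4602, 0.2306, 0.1815]
tcp_rot: [[-0.006, 1.0, -0.013], [0.999, 0.007, 0.033], [0.033, -0.013, -0.999]]
contact_force: [0.2, 0.4, -2.8]
opening: 0.198
grip_force: 97.7
```

Request:
{"op": "carry_out", "data": {"deltas": [[[0.005,0,0.0045,0.016,-8.5,0,0],[0.005,0,0.0115,0.029,-17,0,0],[0.005,0,0.021,0.0395,-25.5,0,0],[0.005,0,0.034,0.046,-34,0,0],[0.005,0,0.047,0.051,-41,0,0],[0.005,0,0.06,0.0545,-47,0,0],[0.005,0,0.071,0.053,-52,0,0],[0.005,0,0.071,0.053,-52,0,0],[0.005,0,0.071,0.053,-52,0,0],[0.005,0,0.071,0.053,-52,0,0]]]}}

```text
time_s: 11.3
tcp_pos: [0.4608, 0.3013, 0.2359]
tcp_rot: [[-0.005, 1.0, -0.012], [0.644, -0.006, -0.765], [-0.765, -0.012, -0.644]]
contact_force: [-1.1, 1.7, -1.9]
opening: 0.192
grip_force: 98.4
```

```bash
python3 - <<'E'
from h import *
st=monitor.get_state(); t=np.array(st["tcp_pos"]);R=np.array(st["tcp_rot"]); print(t.round(3),np.round(st["joint_positions"],2))
print("lip predicted",(t+.161*R[:,0]+.017*R[:,2]).round(3), "pitch",np.degrees(np.arcsin(-R[2,0])))
s=eyes.snapshot("top"); t_=eyes.spot_in("tube_a_mid","top"); print(t_)
side=eyes.snapshot("side"); print(eyes.spot_in("tube_a_mid","side"))
cv2.imwrite("pics/c4.png",np.hstack([cv2.resize(s["img"][240:400,120:280],(400,400)),cv2.resize(side["img"][90:250,200:360],(400,400))]))
E
```

```text
[0.461 0.301 0.236] [ 0.86  0.74  1.45 -0.52  1.68  1.  ]
lip predicted [0.46  0.392 0.102] pitch 49.876839752557515
[]
[]
```

View pics/c4.png

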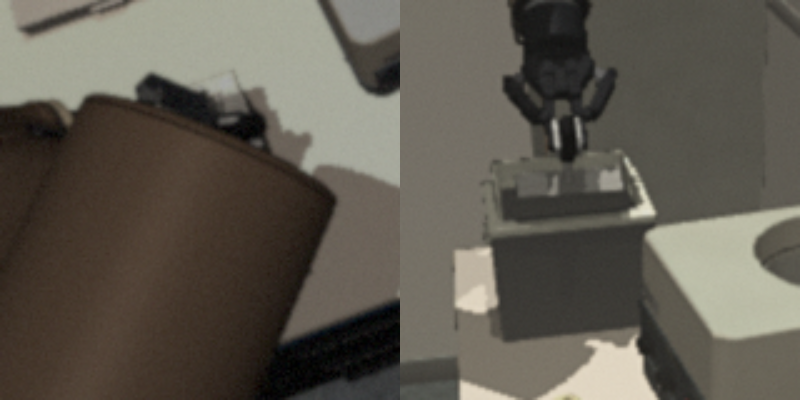

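The arm hides the pan from the top camera at (200,250). The side view shows the scoop tipped into the bin with the lip at the planned spot. I'll hold, press slightly deeper and jiggle.

Request:
{"op": "carry_out", "data": {"deltas": [[[0.005,0,0.004,-0.006,0,0,0],[0.005,0,0.004,-0.006,0,0,0],[0.005,0,0.004,-0.002,0,0,0],[0.005,0,0.004,-0.008,0,0,0],[0.005,0,0.004,-0.002,0,0,0],[0.005,0,0.004,-0.008,0,0,0],[0.005,0,0.004,-0.008,0,0,0],[0.005,0,0.004,-0.008,0,0,0],[0.005,0,0.004,-0.008,0,0,0],[0.005,0,0.004,-0.008,0,0,0]]]}}

```text
time_s: 12.5
tcp_pos: [0.4606, 0.3058, 0.2273]
tcp_rot: [[-0.006, 1.0, -0.012], [0.643, -0.005, -0.766], [-0.766, -0.012, -0.643]]
contact_force: [0.5, 1.8, -2.1]
opening: 0.193
grip_force: 98.4
```

Request:
{"op": "carry_out", "data": {"deltas": [[[0.005,0,0,0.02,0,0,0],[0.005,0,0,0.05,0,0,0],[0.005,0,0,0.08,0,0,0],[0.005,0,-0.02,0.11,8,0,0],[0.005,0,-0.05,0.13,16,0,0],[0.005,0,-0.08,0.14,24,0,0],[0.005,0,-0.12,0.14,32,0,0],[0.005,0,-0.16,0.14,40,0,0],[0.005,0,-0.2,0.14,48,0,0],[0.005,0,-0.23,0.14,52,0,0]]]}}

```text
time_s: 13.5
tcp_pos: [0.4596, 0.0862, 0.3688]
tcp_rot: [[-0.007, 1.0, -0.016], [1.0, 0.007, 0.003], [0.003, -0.016, -1.0]]
contact_force: [0.5, -0.3, -3.4]
opening: 0.191
grip_force: 97.9
```

```bash
python3 - <<'E'
from h import *
s=eyes.snapshot("top"); print(eyes.spot_in("tube_a_mid","top")); print(eyes.spot_in("flap","top"))
w=cloud(s); m=(abs(w[...,0]-.46)<.06)&(abs(w[...,1]-.386)<.05)&(w[...,2]<.2); p=w[m]
A=np.c_[p[:,:2],np.ones(len(p))]; c=np.linalg.lstsq(A,p[:,2],rcond=None)[0]; print("flap plane",c.round(3),m.sum(),np.median(p[:,2]),np.abs(A@c-p[:,2]).max())
cv2.imwrite("pics/t5.png",cv2.resize(s["img"][220:400,110:370],None,fx=3,fy=3))
E
```

```text
[]
[{'bbox': [161.1, 281.8, 65.5, 71.7], 'conf': 0.96}]
flap plane [0.015 0.016 0.137] 2031 0.15000762740895768 0.14965585535820453
```

View pics/t5.png

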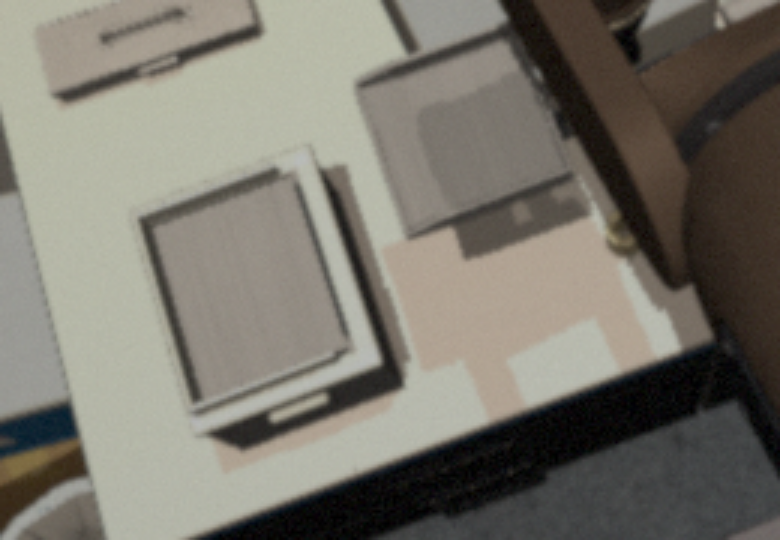

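The pan at (470,130) is empty, and the flap at (245,290) is shut at z≈0.150 with nothing lying on it. I'll carry the scoop back to its original free spot.

Request:
{"op": "carry_out", "data": {"deltas": [[[0.005,0.0,-0.03,0,0,0,0],[0.005,0.0,-0.07,0,0,0,0],[0.005,0.0,-0.115,0,0,0,0],[0.005,0.0,-0.16,0,0,0,-4],[0.005,0.005,-0.205,0,0,0,-10],[0.005,0.01,-0.25,0,0,0,-18],[0.005,0.015,-0.295,0,0,0,-26],[0.005,0.02,-0.34,-0.01,0,0,-34],[0.005,0.025,-0.38,-0.02,0,0,-42],[0.005,0.028,-0.41,-0.03,0,0,-50]]]}}

```text
time_s: 14.65
tcp_pos: [0.4889, -0.3233, 0.3367]
tcp_rot: [[0.764, 0.644, -0.014], [0.645, -0.764, 0.014], [-0.002, -0.02, -1.0]]
contact_force: [-0.0, -0.1, -2.1]
opening: 0.19
grip_force: 98.1
```

Request:
{"op": "carry_out", "data": {"deltas": [[[0.005,0,-0.02,-0.02,0,0,-8],[0.005,0,-0.04,-0.05,0,0,-16],[0.005,0,-0.06,-0.08,0,0,-24],[0.005,0,-0.075,-0.11,0,0,-32],[0.005,0,-0.08,-0.14,0,0,-40],[0.005,0,-0.081,-0.17,0,0,-44],[0.005,0,-0.081,-0.2,0,0,-44],[0.005,0,-0.081,-0.22,0,0,-44],[0.005,0,-0.081,-0.23,0,0,-44],[0.005,0,-0.081,-0.23,0,0,-44]]]}}

```text
time_s: 15.65
tcp_pos: [0.4887, -0.4017, 0.1058]
tcp_rot: [[0.998, -0.061, -0.001], [-0.061, -0.998, 0.021], [-0.002, -0.021, -1.0]]
contact_force: [0.2, -0.3, -1.8]
opening: 0.191
grip_force: 97.8
```

```bash
python3 - <<'E'
from h import *
st=monitor.get_state(); print(np.round(st["tcp_pos"],4),np.round(st["tcp_rot"],3))
s=eyes.snapshot("side"); w=cloud(s); np.save("w6.npy",w)
cv2.imwrite("pics/s6.png",cv2.resize(s["img"][260:470,240:500],None,fx=2.5,fy=2.5))
E
```

```text
[ 0.4887 -0.4017  0.1058] [[ 0.998 -0.061 -0.001]
 [-0.061 -0.998  0.021]
 [-0.002 -0.021 -1.   ]]
```

View pics/s6.png

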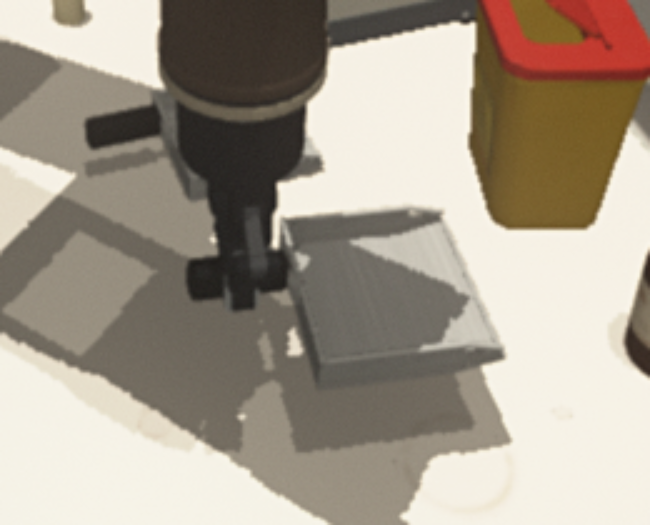

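The pan is empty and level about 80 mm above its original spot. I'll lower it with a 1.2° roll correction, then release and lift.

Request:
{"op": "carry_out", "data": {"deltas": [[[0.005,0,0,-0.025,-1.2,0,0],[0.005,0,0,-0.05,-1.2,0,0],[0.005,0,0,-0.065,-1.2,0,0],[0.005,0,0,-0.073,-1.2,0,0],[0.005,0,0,-0.077,-1.2,0,0],[0.005,0,0,-0.078,-1.2,0,0],[0.005,0,0,-0.078,-1.2,0,0]]]}}

```text
time_s: 16.4
tcp_pos: [0.4888, -0.4035, 0.0293]
tcp_rot: [[0.998, -0.063, 0.002], [-0.063, -0.998, -0.002], [0.002, 0.002, -1.0]]
contact_force: [-0.3, 0.1, -3.0]
opening: 0.196
grip_force: 97.9
```

Request:
{"op": "carry_out", "data": {"deltas": [[[0.06,0,0,0,0,0,0],[0.06,0,0,0,0,0,0],[0.06,0,0,0,0,0,0],[0.06,0,0,0,0,0,0],[0.06,0,0,0.02,0,0,0],[0.06,0,0,0.05,0,0,0],[0.06,0,0,0.09,0,0,0],[0.06,0,0,0.14,0,0,0],[0.06,0,0,0.18,0,0,0],[0.06,0,0,0.18,0,0,0]]]}}

```text
time_s: 17.4
tcp_pos: [0.4907, -0.4052, 0.2148]
tcp_rot: [[0.998, -0.063, 0.008], [-0.063, -0.998, -0.008], [0.008, 0.007, -1.0]]
contact_force: [0.5, 0.8, -0.1]
opening: 0.707
grip_force: 0.0
```

```bash
python3 - <<'E'
from h import *
s=eyes.snapshot("side"); w=cloud(s); img=s["img"].max(-1)
b=np.zeros(img.shape,bool); b[360:455,300:445]=1
g=w[b&(w[...,2]>.035)&(w[...,2]<.075)&(img<60)]; print("grip",g.mean(0).round(3),np.median(g[:,2]))
a=w[b&(w[...,2]>.001)&(w[...,2]<.075)]
for x in(.55,.58,.61,.64): q=a[(abs(a[:,0]-x)<.012)&(abs(a[:,1]+.41)<.05)]; print(x,np.median(q[:,2]).round(4))
t=eyes.snapshot("top"); 
d=np.load("top0.npz")["img"]; print("spare change",np.abs(d[200:275,345:412].astype(int)-t["img"][200:275,345:412]).mean())
cv2.imwrite("pics/f.png",np.hstack([cv2.resize(s["img"][250:470,240:500],(400,338)),cv2.resize(t["img"][150:400,140:500],(400,338))]))
E
```

```text
grip [ 0.486 -0.41   0.052] 0.05450076993449865
0.55 0.0027
0.58 0.0028
0.61 0.0029
0.64 0.0077
spare change 64.78626865671642
```

View pics/f.png

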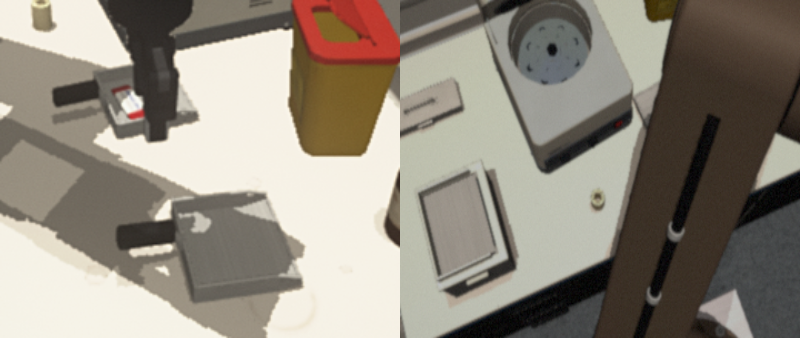

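The scoop stands level, empty and released at (235,245) in the left half. The flap is shut, and the spare scoop is where it was. I'm handing the job in.

```bash
python3 -c "
from h import *
print(manip.sign_off())"
```

```text
the job is handed in; nothing more can be done
None
```

I handed the job in at about 17.5 s: the camera views show the scoop empty, level and released, the flap shut and the spare scoop untouched, but they cannot see inside the bin, so the tubes being in it is inferred from the empty pan and clear flap, and the hand-in gave no verdict.

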